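# Snap open the tablet stand on the computer desk

## Task

Two folding stands are stuck to the desk, a wide one for a tablet and a narrow one for a phone, both folded flat. Swing the wide stand's frame up and over its spring's dead centre until it snaps fully open and stays leaning back, and let go; leave the narrow one folded.

Things in the scene. Friction and masses are not known exactly. Their poses are not given: they have to be found in the camera images.
- tablet_stand: WIDE stand's base, fixed: steel plate 135 x 170 mm (x = -85 to +50), 10 thick; cheeks 39 high, rubber lips 22 high at x = -79. Origin on the desk under the hinge's middle; hinge axis along y at z = 30. Its aluminium frame: side rods at y = +/-70, round 12 mm cross bar parallel to y, 140 from the hinge; panel 14 to 74 from the hinge, open window from panel to bar. Folded, the bar has only desk below.
- tablet_flap (a joint): Angle of the wide stand's frame, rad: 0 folded flat, 1.95 open (stop), leaning back. Middle of the cross bar in the base's frame: x = -140 cos q, y = 0, z = 30 + 140 sin q mm. A spring holds it shut below about 1.1 rad (some 5 N at the bar to start lifting, less further up) and throws it open beyond. The round bar can turn between gripper pads.
- phone_stand: NARROW stand's base, fixed, same build and materials: plate 135 x 76 mm (x = -85 to +50), same heights, origin on the desk under the hinge's middle. Its folded frame's cross bar lies at x = -105 mm, 30 mm high, 46 mm long between rods at y = +/-23. To be left folded.
- phone_flap (a joint): Angle of the narrow stand's frame, rad: 0 folded flat (at the start, to be kept), 1.95 open.

How it is judged (in metres and radians):
At the end, for the whole second after the job is handed in: The wide stand's frame stays at its open stop (angle over 1.8 rad, stop at 1.95) and the narrow stand's frame lies folded (angle under 0.15 rad) (value of joint tablet_flap above 1.8 rad and value of joint phone_flap below 0.15 rad); the robot touches nothing.
It fails at once if the narrow stand's frame is raised past 0.5 rad (value of joint phone_flap above 0.5 rad).
It also fails if it takes over 34 s, if anything falls off the work surface, if the arm or the gripper's body presses on something with over 40 N, if the wrist force passes 120 N, or if a joint passes its speed limit or range.

## Robot

A 6-joint arm with a two-finger parallel gripper is mounted at the origin on the work surface. World frame = base frame: x ahead of the robot, y to its left, z up, the work surface at z = 0. Lengths are in mm, angles in rad, forces in N, time in s.
With the tool pointing down it reaches from about 400 to 925 mm from the base axis. Payload 12.5 kg.
Tool frame: the origin (TCP) lies at the very end of the fingers, on their centre line; the grasp point (between the pads) lies 19 mm behind it (env.grip_point_offset is the distance from the TCP to the grasp point, in mm); z points along the fingers, y is the direction in which the jaws open and shut (so a half turn about z gives the same grasp; the last joint's range is limited). The gripper opens to 95 mm and grips with 3 to 60 N. Pads are 20 mm wide; open, the fingers measure 119 mm over their backs; the gripper's body (75 mm by 180 mm) begins 59 mm behind the grasp point.
Start: joints at [-1.343, 0.491, 1.559, -0, 1.092, -0.106], TCP at [204.796, -590.513, 214.661] pointing down, gripper open.
Joint ranges: [-3.1, 3.1], [-0.84, 2.19], [0.05, 2.79], [-1.13, 4.28], [0.06, 2.93], [-2.69, 2.69]. Speed limits (rad/s): [2.22, 2.22, 2.79, 3.14, 3.14, 3.14].

## Interface

Orientations are given as [roll, pitch, yaw] about the fixed x, y, z axes, in that order (R = Rz(yaw) Ry(pitch) Rx(roll)).
In Python, from cell import env gives the robot as it stands.
- The arm moves only by the tool drive_tool, never from a script. Its argument "commands" is a list of rows, each an object of numbers: "dx", "dy", "dz": the shift along the world's x, y, z in mm; "yaw": the turn about the world's z in degrees. In form: [{"dx": .., "dy": .., "dz": .., "yaw": ..}, ...]. A call has 1 to 5 rows; each row shifts and turns the commanded pose from where the row before left it; what a row does not reach is not made up. A row lasts 1/12 s, in which the tool goes at most 41.7 mm and 7.16 degrees, less where a joint would pass 70% of its speed; a pose out of reach is approached as far as the arm can. A call with a gripper value outside its range is refused whole. "grip" is the opening, from 0 (shut) to 1 (fully open), set as the call begins (left out, the last holds). The fingers move at their own pace and stop on an object; the grip force is fixed at half the most. Time passes only in rows, so rows that do not move let the fingers close. It gives the time, the measured TCP pose, the force and the opening at its end, in the units of the state.
- env.state(): the state, without advancing time (a new reading comes with each control period).
- env.read_camera(name): name is "scene" or "top" or "wrist"; returns the picture (384x512x3 uint8, red, green, blue); there is no depth.
- env.calibration(name): a dict with "intrinsics" (3x3 intrinsics, pixels), "dist_coeffs" ([k1, k2, p1, p2, k3] as OpenCV has them; the pictures are not rectified), "rvec" (rotation vector, rad) and "tvec" (3), from world to camera coordinates, as OpenCV has them. Camera axes: x right, y down, z forward; pixel columns grow to the right and rows downward; lengths in mm; the calibration is good to about 2 mm. A picture is of the moment at which its call begins: read the wrist's pose just before it. calibration takes no time and is no camera call; for the wrist camera it gives the pose at the moment of the call.
- env.job_done(): hands the job in, once; it reports no verdict.
Trained networks look in the newest picture that a camera, given by its name, has taken for a name from the list of things; names that differ only in an ending like _2 or _b are one class to them, and where a whole thing is asked for, a point or a joint stands for the part that bears it (a point fixed in the world has none). Each returns a list of dicts, best first, with "conf" (0 to 1); they miss things now and then, are a little off and sometimes report something else, mostly with a low value. They report only what shows in the picture. A call takes as long as a camera call.
- env.trace(query, camera): "pixels" (384x512 bool, what is visible of it) and "pixel" ([column, row] in pixels, amid what is visible of it).
- env.place_of(query, camera): "pixel" ([column, row] in pixels: a listed point, or the origin of a listed thing).
The state is a dict: "t": time; "joints": joint angles; "qvel": joint speeds; "tau": joint torques, N m; "eef_pos": TCP position; "tcp_rot": TCP orientation; "ft_force": force on the tool from outside, world axes, zero at the start; "moment": the same for the moment, N m; "opening": opening from 0.0 (shut) to 1.0 (fully open).
Only numpy, scipy, OpenCV 4.12 (cv2) and the standard library are available. Lean on these libraries where they do the work, as an engineer would, in place of code of your own. Each camera call takes 0.05 s, during which the arm holds its last target.

## Working session

There is one attempt and no reset: what is moved stays moved. The work goes in short steps, Python scripts to look and compute and a tool call to move; the robot and the scene stay as the last step left them, time stands still between calls to the robot, and variables do not carry over. Pictures are saved under pics/ and viewed, and the job is handed in when it is done.

Besides the shell and the picture viewer there is one more tool, called in YAML: its name, and indented under it one key for each argument. drive_tool: Moves the arm, as the interface text tells. Its arguments: {"type":"object","properties":{"commands":{"type":"array"},"grip":{"type":"number"}},"required":["commands"]}

```bash
ls; mkdir -p pics; python3 - <<'E'
from cell import env
import cv2
for n in("scene","top","wrist"):
    im=env.read_camera(n); cv2.imwrite(f"pics/{n}0.png",im[:,:,::-1])
    for q in("tablet_stand","phone_stand"):
        print(n,q,[(r['pixel'],round(r['conf'],2)) for r in env.place_of(q,n)])
    c=env.calibration(n); print(c)
print(env.state())
E
```

```text
pics
scene tablet_stand [([172.7, 184.2], 0.67)]
scene phone_stand [([354.6, 239.2], 0.84)]
{'intrinsics': array([[388.81501384,   0.        , 255.53537537],
       [  0.        , 388.81501384, 193.81567372],
       [  0.        ,   0.        ,   1.        ]]), 'dist_coeffs': array([-0.07448259,  0.        ,  0.        ,  0.        ,  0.        ]), 'rvec': array([ 1.43607475,  2.34301139, -0.70666428]), 'tvec': array([ 278.9309984 , -425.54600368, 1074.03739339])}
top tablet_stand [([339.1, 177.5], 0.81)]
top phone_stand [([145.3, 201.6], 0.74)]
{'intrinsics': array([[397.083308  ,   0.        , 253.20960667],
       [  0.        , 397.083308  , 193.43361681],
       [  0.        ,   0.        ,   1.        ]]), 'dist_coeffs': array([-0.04311506,  0.        ,  0.        ,  0.        ,  0.        ]), 'rvec': array([ 2.19587104, -2.21164418,  0.10216991]), 'tvec': array([-14.45292128, 603.4817435 , 735.59639286])}
wrist tablet_stand []
wrist phone_stand []
{'intrinsics': array([[304.54632363,   0.        , 253.45132108],
       [  0.        , 304.54632363, 189.0721681 ],
       [  0.  
[... 189 characters left out ...]
ray([-625.14172105,  -29.17387529,  392.16745786])}
{'t': 0.45, 'joints': array([-1.34258711e+00,  4.90933909e-01,  1.55889652e+00, -1.80028907e-05,
        1.09168205e+00, -1.05614418e-01]), 'qvel': array([ 0.00056611, -0.00018001, -0.00149752, -0.00025851, -0.00247221,
        0.00078112]), 'tau': array([-1.68762603e-03, -6.11975455e+01, -2.58236933e+01,  6.92755496e-02,
        4.49935568e-02, -2.30203943e-05]), 'eef_pos': array([ 204.80055573, -590.5183557 ,  214.64106708]), 'tcp_rot': array([3.14151462e+00, 2.43387904e-05, 3.33831932e-01]), 'ft_force': array([-0.17551232,  0.7919048 , -0.69705444]), 'moment': array([ 0.01418788,  0.0512273 , -0.02797924]), 'opening': 0.9996771865933373}
```

View pics/scene0.png

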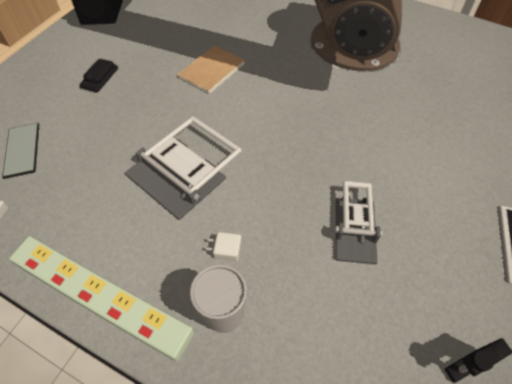

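View pics/top0.png

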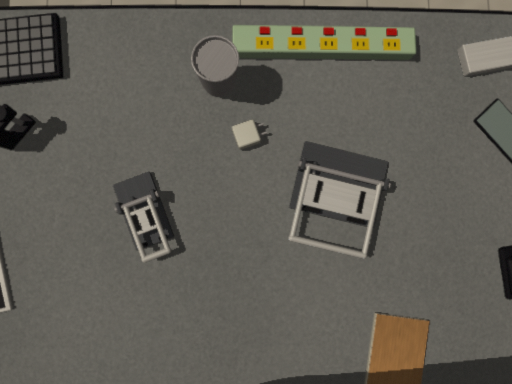

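The scene view has the wide stand around (185,160), with its bar running from about (192,121) to (240,150). The narrow stand is at (357,215). In the top view the wide bar runs from (292,240) to (366,253), on the robot's side of the stand. Next I'll triangulate it.

```bash
cat > h.py <<'E'
from cell import env
import numpy as np, cv2
def P(n):
    c=env.calibration(n);R=cv2.Rodrigues(c['rvec'])[0];return c,np.c_[R,c['tvec']]
def tri(na,pa,nb,pb):
    ca,Pa=P(na);cb,Pb=P(nb)
    u=lambda c,p:cv2.undistortPoints(np.array(p,float).reshape(-1,1,2),c['intrinsics'],c['dist_coeffs']).reshape(-1,2).T
    X=cv2.triangulatePoints(Pa,Pb,u(ca,pa),u(cb,pb));return (X[:3]/X[3]).T
def proj(n,X):
    c=env.calibration(n);return cv2.projectPoints(np.array(X,float).reshape(-1,1,3),c['rvec'],c['tvec'],c['intrinsics'],c['dist_coeffs'])[0].reshape(-1,2)
def plane(n,p,z):
    c,M=P(n);u=cv2.undistortPoints(np.array(p,float).reshape(-1,1,2),c['intrinsics'],c['dist_coeffs']).reshape(-1,2)
    R=M[:,:3];o=-R.T@M[:,3];d=np.c_[u,np.ones(len(u))]@R
    return o+d*((z-o[2])/d[:,2])[:,None]
E
python3 - <<'E'
from h import *
for n,b in(("scene0",(115,105,255,225)),("top0",(275,130,405,265))):
    im=cv2.imread(f"pics/{n}.png")[b[1]:b[3],b[0]:b[2]]; cv2.imwrite(f"pics/{n}c.png",cv2.resize(im,None,fx=5,fy=4.4 if 0 else 5,interpolation=cv2.INTER_CUBIC)[:600])
print(tri("top",[[339.1,177.5],[145.3,201.6]],"scene",[[172.7,184.2],[354.6,239.2]]))
E
```

```text
[[ 634.69299338 -188.81667499   -9.56128832]
 [ 588.9430693   194.32183426   -2.84100845]]
```

View pics/scene0c.png

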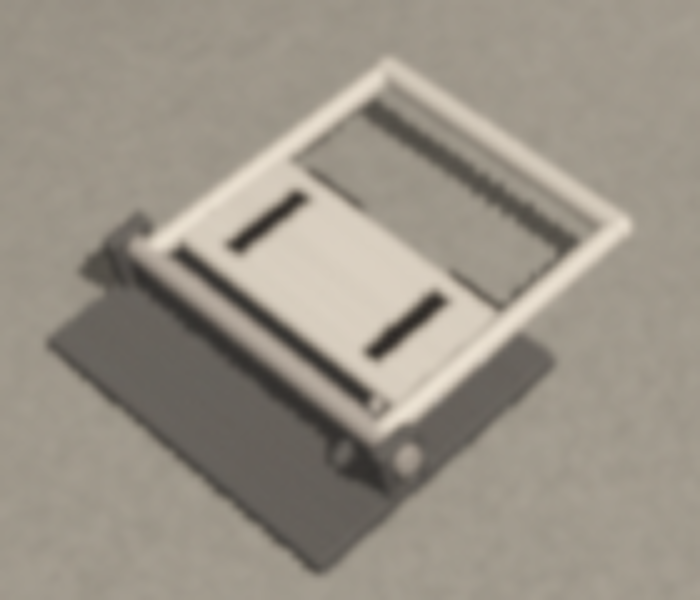

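View pics/top0c.png

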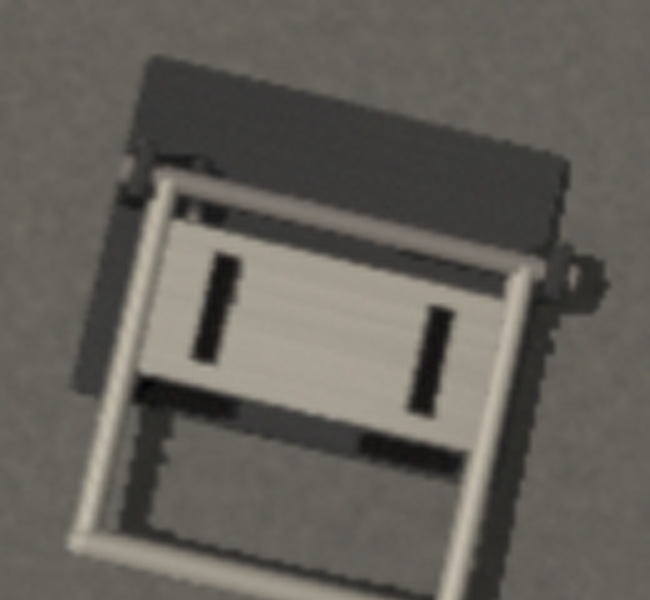

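```bash
python3 - <<'E'
from h import *
T=[[291.4,238.4],[365.3,252.3],[308,166.6],[380,184]]
S=[[239,150],[192.6,119],[191,191],[145,154.6]]
X=tri("top",T,"scene",S);print(X.round(1)); print((proj("top",X)-T).round(1),(proj("scene",X)-S).round(1))
b=X[:2].mean(0);h=X[2:].mean(0);print(b,h,np.linalg.norm(b-h),np.linalg.norm(X[0]-X[1]))
print(plane("top",T,30).round(1)); print(plane("scene",S,30).round(1))
im=cv2.imread("pics/top0.png")[210:275,280:400];cv2.imwrite("pics/t2.png",cv2.resize(im,None,fx=6,fy=6,interpolation=cv2.INTER_CUBIC))
E
```

```text
[[ 518.   -88.7   31.2]
 [ 489.7 -223.9   35.5]
 [ 652.5 -122.    32.5]
 [ 618.5 -258.3   32.2]]
[[-0.2  0.1]
 [-1.4  0.7]
 [-0.   0. ]
 [-0.4  0.2]] [[-0.2 -0. ]
 [-1.3 -0.2]
 [-0.1 -0. ]
 [-0.4 -0.1]]
[ 503.84641615 -156.28083211   33.33154049] [ 635.52054763 -190.17883972   32.3615042 ] 135.97092627646657 138.26102474041093
[[ 518.1  -89.1   30. ]
 [ 490.5 -228.4   30. ]
 [ 652.9 -122.5   30. ]
 [ 619.2 -260.    30. ]]
[[ 517.1  -88.8   30. ]
 [ 484.6 -224.4   30. ]
 [ 651.2 -123.1   30. ]
 [ 617.  -258.9   30. ]]
```

View pics/t2.png

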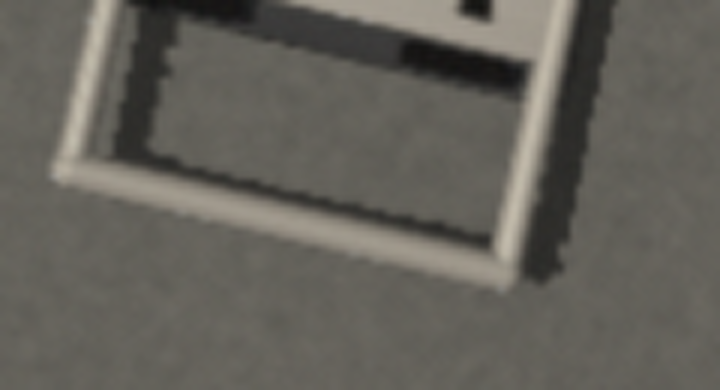

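Measured (mid-points):
- **Bar:** (500,-157,~31)
- **Hinge:** (635,-191,~32)
- **Span and stand yaw:** about 138 mm, yaw about -14°. Both agree with the text.

I'll move above the bar with the jaws along the stand's x, so tool yaw 76°.

drive_tool:
  commands:
    - {"dx": 20,"dy": 29,"dz": 0,"yaw": 4}
    - {"dx": 20,"dy": 29,"dz": 0,"yaw": 4}
    - {"dx": 20,"dy": 29,"dz": 0,"yaw": 4}
    - {"dx": 20,"dy": 29,"dz": 0,"yaw": 4}
    - {"dx": 20,"dy": 29,"dz": 0,"yaw": 4}
  grip: 0.5

```text
t: 0.87
eef_pos: [305.4, -444.1, 214.8]
tcp_rot: [3.141, 0.0, 0.686]
ft_force: [1.2, 0.7, 0.1]
opening: 0.709
```

drive_tool:
  commands:
    - {"dx": 20,"dy": 29,"dz": 0,"yaw": 4}
    - {"dx": 20,"dy": 29,"dz": 0,"yaw": 4}
    - {"dx": 20,"dy": 29,"dz": 0,"yaw": 4}
    - {"dx": 20,"dy": 29,"dz": 0,"yaw": 4}
    - {"dx": 20,"dy": 29,"dz": 0,"yaw": 4}

```text
t: 1.28
eef_pos: [405.5, -299.0, 214.9]
tcp_rot: [3.141, 0.0, 1.035]
ft_force: [0.6, -0.9, -0.2]
opening: 0.502
```

drive_tool:
  commands:
    - {"dx": 19,"dy": 29,"dz": -10,"yaw": 4}
    - {"dx": 19,"dy": 29,"dz": -20,"yaw": 4}
    - {"dx": 19,"dy": 29,"dz": -20,"yaw": 4}
    - {"dx": 19,"dy": 29,"dz": -20,"yaw": 4}
    - {"dx": 19,"dy": 27,"dz": -10,"yaw": 1}

```text
t: 1.7
eef_pos: [499.8, -155.5, 132.9]
tcp_rot: [-3.14, -0.0, 1.333]
ft_force: [0.6, -1.1, 0.2]
opening: 0.498
```

```bash
python3 - <<'E'
from h import *
s=env.state();print(s['t'],s['eef_pos'],s['tcp_rot'],s['opening'],s['ft_force'],s['joints'])
im=env.read_camera("wrist");cv2.imwrite("pics/w1.png",im[:,:,::-1])
b=np.array([500,-157,30.]);u=np.array([.242,.970,0]);x=np.array([.970,-.242,0])
print(proj("wrist",[b,b+70*u,b-70*u,s['eef_pos'],b-6*x,b+6*x]).round(1))
im=env.read_camera("top");cv2.imwrite("pics/t1.png",im[:,:,::-1])
E
```

```text
1.7 [ 499.83794969 -155.49286372  132.86529523] [-3.13984455e+00 -3.45156474e-04  1.33289625e+00] 0.4984153260046587 [ 0.60862274 -1.08116725  0.2433849 ] [-4.27828060e-01  4.54143044e-01  1.89513216e+00  1.25166557e-05
  7.94099283e-01 -1.89937065e-01]
[[252.7 194. ]
 [253.2 117.1]
 [252.4 261.7]
 [251.2 238.8]
 [246.3 194. ]
 [259.2 194.1]]
```

View pics/w1.png

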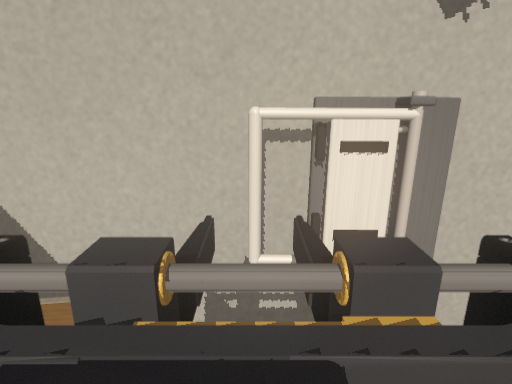

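The wrist view has the bar running from (257,113) to (255,258). That is about 3 mm beyond my estimate in x and 3-4 mm along the bar. I'll correct for it, descend and close.

drive_tool:
  commands:
    - {"dx": 2,"dz": -35}
    - {"dx": 2,"dz": -35}
    - {"dz": -30}
    - {"dz": -15}
    - {"dz": -5}

```text
invalid input
```

drive_tool:
  commands:
    - {"dx": 0}
    - {"dx": 0}
    - {"dx": 0}
    - {"dx": 0}
    - {"dx": 0}
  grip: 0.0

```text
invalid input
```

drive_tool:
  commands:
    - {"dx": 0}
    - {"dx": 0}
    - {"dx": 0}

```text
invalid input
```

All four keys seem to be required in every row.

drive_tool:
  commands:
    - {"dx": 2,"dy": 0,"dz": -35,"yaw": 0}
    - {"dx": 2,"dy": 0,"dz": -35,"yaw": 0}
    - {"dx": 0,"dy": 0,"dz": -30,"yaw": 0}
    - {"dx": 0,"dy": 0,"dz": -15,"yaw": 0}
    - {"dx": 0,"dy": 0,"dz": -5,"yaw": 0}

```text
t: 2.22
eef_pos: [502.7, -157.6, 12.6]
tcp_rot: [-3.138, -0.001, 1.328]
ft_force: [0.2, 0.3, -0.8]
opening: 0.505
```

drive_tool:
  commands:
    - {"dx": 0,"dy": 0,"dz": 0,"yaw": 0}
    - {"dx": 0,"dy": 0,"dz": 0,"yaw": 0}
    - {"dx": 0,"dy": 0,"dz": 0,"yaw": 0}
    - {"dx": 0,"dy": 0,"dz": 0,"yaw": 0}
    - {"dx": 0,"dy": 0,"dz": 0,"yaw": 0}
  grip: 0.0

```text
t: 2.63
eef_pos: [504.2, -157.8, 15.7]
tcp_rot: [3.14, 0.0, 1.329]
ft_force: [0.4, -0.4, -0.1]
opening: 0.206
```

drive_tool:
  commands:
    - {"dx": 0,"dy": 0,"dz": 0,"yaw": 0}
    - {"dx": 0,"dy": 0,"dz": 0,"yaw": 0}
    - {"dx": 0,"dy": 0,"dz": 0,"yaw": 0}

```text
t: 2.88
eef_pos: [500.8, -156.6, 15.1]
tcp_rot: [-3.135, -0.001, 1.329]
ft_force: [-15.3, 0.1, 11.5]
opening: 0.117
```

```bash
python3 - <<'E'
from h import *
s=env.state();print(s['t'],s['eef_pos'],s['tcp_rot'],s['opening'],s['ft_force'])
im=env.read_camera("wrist");cv2.imwrite("pics/w2.png",im[:,:,::-1])
p=s['eef_pos']; b=np.array([p[0],p[1]]);h=np.array([635.,-191])
print(np.hypot(*(h-b)),np.degrees(np.arctan2(*(h-b)[::-1])))
E
```

```text
2.8833 [ 500.80074911 -156.55702891   15.08612938] [-3.13535820e+00 -7.27316192e-04  1.32886851e+00] 0.11729361886386416 [-15.28918146   0.1052224   11.51707011]
138.5487538610328 -14.394576496289275
```

View pics/w2.png

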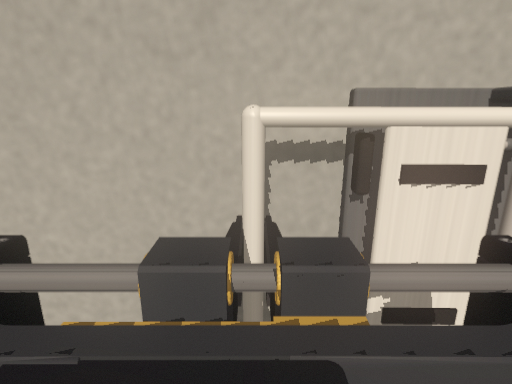

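The bar is gripped (opening 11 mm), and its grasp position agrees with the hinge estimate. Starting the lift along the arc.

drive_tool:
  commands:
    - {"dx": -2,"dy": 0,"dz": 14,"yaw": 0}
    - {"dx": 2,"dy": -0.5,"dz": 14,"yaw": 0}
    - {"dx": 3.5,"dy": -1,"dz": 13.5,"yaw": 0}
    - {"dx": 4.5,"dy": -1,"dz": 13,"yaw": 0}
    - {"dx": 6,"dy": -1.5,"dz": 12.5,"yaw": 0}

```text
t: 3.35
eef_pos: [516.0, -160.7, 82.1]
tcp_rot: [-3.137, -0.001, 1.329]
ft_force: [-5.1, 1.0, -3.2]
opening: 0.119
```

```bash
python3 - <<'E'
from h import *
s=env.state();print(s['t'],s['eef_pos'],s['opening'],s['ft_force'])
p=s['eef_pos'];d=np.array([.97,-.244]);r=140-(p[:2]-[499.5,-157])@d; z=p[2]+19-30
print(r,z,np.hypot(r,z),np.arctan2(z,r))
im=env.read_camera("scene");cv2.imwrite("pics/s2.png",im[60:300,90:410,::-1].repeat(2,0).repeat(2,1))
E
```

```text
3.35 [ 515.9826749  -160.69401806   82.13039607] 0.11938456600839735 [-5.12888758  0.95436546 -3.16257181]
123.1104649427753 71.13039606526476 142.18199542427212 0.5239187704262025
```

View pics/s2.png

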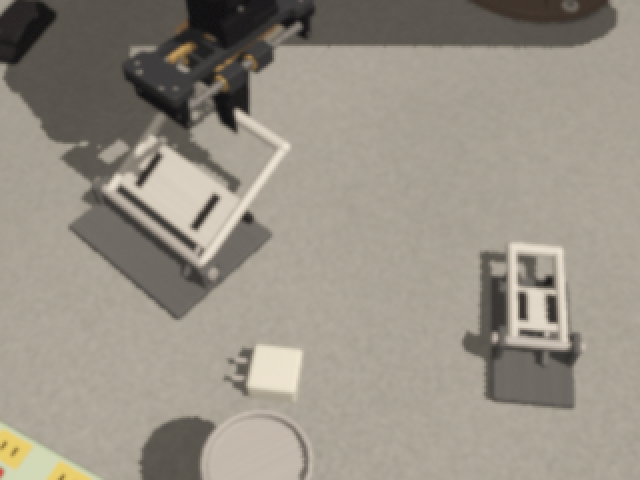

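The frame is rising with the gripper, now at about q = 0.52, and the forces are small. Continuing.

drive_tool:
  commands:
    - {"dx": 7,"dy": -2,"dz": 12,"yaw": 0}
    - {"dx": 8,"dy": -2,"dz": 11,"yaw": 0}
    - {"dx": 9.5,"dy": -2.5,"dz": 10,"yaw": 0}
    - {"dx": 10,"dy": -2.5,"dz": 9,"yaw": 0}
    - {"dx": 11,"dy": -3,"dz": 8,"yaw": 0}

```text
t: 3.82
eef_pos: [559.8, -171.8, 133.5]
tcp_rot: [-3.133, -0.001, 1.329]
ft_force: [-17.1, 10.0, 20.4]
opening: 0.119
```

drive_tool:
  commands:
    - {"dx": 12,"dy": -3,"dz": 6.5,"yaw": 0}
    - {"dx": 12.5,"dy": -3,"dz": 5.5,"yaw": 0}
    - {"dx": 13,"dy": -3,"dz": 4.5,"yaw": 0}
    - {"dx": 13,"dy": -3.5,"dz": 3,"yaw": 0}
    - {"dx": 13.5,"dy": -3.5,"dz": 1.5,"yaw": 0}

```text
t: 4.23
eef_pos: [628.1, -189.1, 154.8]
tcp_rot: [3.139, -0.0, 1.329]
ft_force: [-0.1, 3.9, 1.7]
opening: 0.119
```

```bash
python3 - <<'E'
from h import *
s=env.state();print(s['t'],s['eef_pos'],s['opening'],s['ft_force'])
p=s['eef_pos'];d=np.array([.97,-.244]);r=140-(p[:2]-[499.5,-157])@d; z=p[2]+19-30
print(r,z,np.hypot(r,z),np.arctan2(z,r))
im=env.read_camera("scene");cv2.imwrite("pics/s3.png",im[60:300,90:410,::-1].repeat(2,0).repeat(2,1))
E
```

```text
4.2333 [ 628.12949886 -189.07095142  154.80110842] 0.11863798576282761 [-0.1109318   3.86318712  1.67755226]
7.404073962497279 143.80110841646498 143.99159382771637 1.5193534583208719
```

View pics/s3.png

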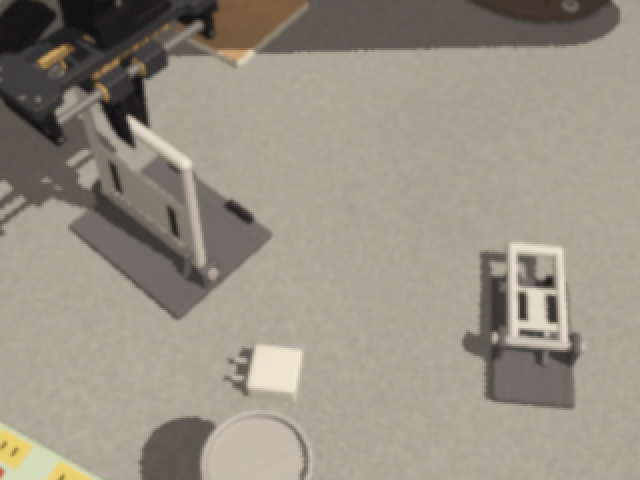

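The frame is upright, at about q = 1.5, and still held. I'll carry it on to the stop.

drive_tool:
  commands:
    - {"dx": 13.5,"dy": -3.5,"dz": 0,"yaw": 0}
    - {"dx": 13.5,"dy": -3.5,"dz": -1,"yaw": 0}
    - {"dx": 13.5,"dy": -3.5,"dz": -2.5,"yaw": 0}
    - {"dx": 12,"dy": -3,"dz": -3.5,"yaw": 0}
    - {"dx": 0,"dy": 0,"dz": 0,"yaw": 0}

```text
t: 4.7
eef_pos: [681.9, -203.4, 145.7]
tcp_rot: [3.139, 0.0, 1.329]
ft_force: [4.8, -1.0, 2.3]
opening: 0.124
```

```bash
python3 - <<'E'
from h import *
s=env.state();print(s['t'],s['eef_pos'],s['opening'],s['ft_force'])
p=s['eef_pos'];d=np.array([.97,-.244]);r=140-(p[:2]-[499.5,-157])@d; z=p[2]+19-30
print(r,z,np.hypot(r,z),np.arctan2(z,r))
E
```

```text
4.7 [ 681.87976219 -203.422317    145.70066643] 0.12399549757845131 [ 4.84736687 -0.98343379  2.28511536]
-48.235414669522385 134.7006664255611 143.07663947629976 1.9146629960729113
```

About q = 1.91. Now I release and go straight up.

drive_tool:
  commands:
    - {"dx": 0,"dy": 0,"dz": 0,"yaw": 0}
    - {"dx": 0,"dy": 0,"dz": 0,"yaw": 0}
    - {"dx": 0,"dy": 0,"dz": 0,"yaw": 0}
    - {"dx": 0,"dy": 0,"dz": 0,"yaw": 0}
    - {"dx": 0,"dy": 0,"dz": 0,"yaw": 0}
  grip: 0.5

```text
t: 5.12
eef_pos: [679.3, -202.9, 145.8]
tcp_rot: [-3.141, 0.0, 1.329]
ft_force: [0.6, 0.1, 1.1]
opening: 0.41
```

drive_tool:
  commands:
    - {"dx": 0,"dy": 0,"dz": 5,"yaw": 0}
    - {"dx": 0,"dy": 0,"dz": 10,"yaw": 0}
    - {"dx": 0,"dy": 0,"dz": 20,"yaw": 0}
    - {"dx": 0,"dy": 0,"dz": 25,"yaw": 0}
    - {"dx": 0,"dy": 0,"dz": 25,"yaw": 0}

```text
t: 5.53
eef_pos: [679.6, -202.9, 232.5]
tcp_rot: [-3.141, 0.0, 1.329]
ft_force: [-0.3, -0.8, 0.8]
opening: 0.499
```

drive_tool:
  commands:
    - {"dx": -20,"dy": 0,"dz": 20,"yaw": 0}
    - {"dx": -30,"dy": 0,"dz": 10,"yaw": 0}
    - {"dx": -30,"dy": 0,"dz": 0,"yaw": 0}
    - {"dx": -30,"dy": 0,"dz": 0,"yaw": 0}
    - {"dx": 0,"dy": 0,"dz": 0,"yaw": 0}

```text
t: 5.95
eef_pos: [565.8, -202.7, 262.6]
tcp_rot: [-3.141, 0.0, 1.328]
ft_force: [-0.3, 0.5, -1.0]
opening: 0.5
```

```bash
python3 - <<'E'
from h import *
im=env.read_camera("scene");cv2.imwrite("pics/s4.png",im[60:300,90:410,::-1].repeat(2,0).repeat(2,1))
s=env.state();print(s['t'],s['eef_pos'],s['opening'],s['ft_force'],s['qvel'].round(3))
d=np.array([.97,-.244,0]);u=np.array([.244,.97,0]);h=np.array([635.3,-191.1,30]);
for q in(1.75,1.95): 
  b=h-140*np.cos(q)*d+140*np.sin(q)*np.array([0,0,1]);print(q,(proj("scene",[b+70*u,b-70*u])-[90,60])*2)
E
```

```text
6.0 [ 568.07364494 -203.03886431  262.69931729] 0.5002938159374265 [ 0.88636926 -0.35496358  0.46767759] [ 0.014  0.047 -0.07   0.004  0.002  0.012]
1.75 [[156.10604354 187.85229602]
 [ 52.01585438 108.28327416]]
1.95 [[133.11014946 213.31781333]
 [ 30.28907674 131.14510199]]
```

View pics/s4.png

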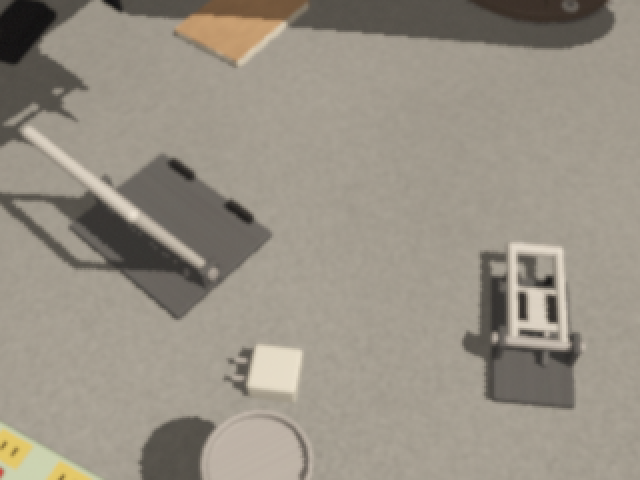

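The bar ends show at about (28,130) and (133,215). That matches the prediction for q = 1.95, (30,131) and (133,213), and not the one for 1.75. The narrow stand is still flat and the arm is clear, so I'll hand in.

```bash
python3 -c "
from cell import env
print(env.job_done())"
```

```text
the job is handed in; nothing more can be done
None
```

The wide stand's frame is open and leaning back on its stop, and the narrow stand is still folded. I handed the job in at about 6 s of the 34 s allowed; it reported no verdict.

I found the bar and hinge by triangulating the scene and top views, and corrected the bar position by about 3–4 mm from the wrist camera. I gripped the bar from above, carried it along its arc to about 1.91 rad, let go, went straight up and backed off.

- **Angle:** in the last picture the bar ends are within about 2 pixels (in the doubled picture) of where 1.95 rad would put them, and far from where 1.75 rad would.
- **Narrow stand:** it looks the same as at the start.
- **Robot:** the TCP is at about z = 263 mm, well clear, with about 1 N on the wrist (noise). The highest wrist force I read was about 28 N during the lift, against the 120 N limit.
- **Disagreements:** the triangulated bar and hinge heights came out at 31–35 mm against the stated 30 mm. The arc radius read from the tool was 142–144 mm against 140 mm. Both fit the calibration error and the arm giving slightly under load. No check failed.

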